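Index the cast turntable on to its next hole

TASK

With the fingertips, press in the black button of the indexing plunger on the turntable, turn the table anticlockwise (seen from above) by one hole only, and let the plunger spring fully out into that next hole, then come clear. The plaster cast must ride round in its place on the table without being touched or lifted, and everything else on the bench stays where it is.

Things in the scene. Friction and masses are not known exactly. Their poses are not given: they have to be found in the camera images.
- axis (a point): Centre of the turntable, on its vertical turning axis, at the height of the deck's top face (64 mm above the bench); does not turn. The deck is a steel disc, 140 mm in diameter. A forked steel arm on it, 33 mm wide, reaches out over the index plate to 153 mm from the axis and carries the plunger near its end.
- index_base: Fixed grey base of the turntable with its aluminium index plate (228 mm in diameter, top 46 mm above the bench, 12 holes of 13 mm, one every 30 degrees, 100 mm from the axis). Origin on the bench, on the turning axis; z up. At the start the arm points along its -x axis.
- button_top (a point): Centre of the top of the plunger's round black button (36 mm in diameter), 130 mm from the axis, 92 mm above the bench when out; turns with the deck. Pressed straight down it draws an upright 8 mm pin down out of a hole (4.5 N at first, 8 N fully in). Between holes the pin rides under the plate, so the button stays about 10 mm in by itself and springs out when the pin meets a hole.
- plate_face (a point): Point on the flat upright face of the push plate, 100 mm above the bench. The plate stands on the arm beside the button, on its anticlockwise side, and turns with the deck: 36 mm wide (radially), 6 mm thick, top 115 mm above the bench. The face looks at the button, 24 mm from the button's centre, so that a fingertip on or over the button can push against it to turn the table anticlockwise.
- deck (a joint): Turn of the deck in rad, 0 at the start (pin in a hole), growing anticlockwise seen from above; the next hole is at 0.524 (30 degrees). Stays where it is left (friction 0.15 N m). With the pin in a hole it is locked but for about 0.025 rad of play either way.
- plunger (a joint): How far the plunger is pressed in, in m: 0 fully out (pin in a hole), 0.013 fully in against its stop; the pin is free of the plate from 0.010.
- deck_centre (a point): Centre of the deck's top face, on the turning axis; its frame turns with the deck, z up.
- cast_mid (a point): Middle of the loose plaster cast of a jaw (block 56 x 60 mm with a horseshoe of teeth, 26 mm high, 140 g) that stands on the middle of the deck; the point is 12.5 mm above its underside.
- jar_a: Bystander: clear jar with a white cap, 58 mm in diameter, 62 mm high, standing beside the turntable's far side; origin under its centre.
- jar_b: Bystander: a second jar like jar_a.
- dish: Bystander: white dish, 80 mm in diameter, 12 mm high; origin under its centre.
- handpiece: Bystander: black handpiece lying down, 165 mm long, 25 mm thick; origin under its middle.
- rest: Bystander: white four-horned handpiece rest, 102 x 66 mm, 57 mm high; origin under its centre.
- wax_knife: Bystander: spatula with a dark wooden handle, 160 mm long, lying flat; origin under its middle.
- drop_bottle: Bystander: small amber bottle, 36 mm in diameter, 75 mm high; origin under its centre.
Not all that is in view belongs to the job. Of the things that look like the part that bears cast_mid, the smallest one is meant.

How it is judged:
On the way, in this order (a step that is already met when the one before it is completed fails the run):
1. the plunger's button is pressed in, the table still at its first hole (value of joint plunger above 0.0085 m and value of joint deck between -0.06 and 0.06 rad), for 0.02 s.
2. the table is turned on, with the pin drawn, part of the way to the next hole (value of joint deck above 0.15 rad and value of joint plunger above 0.006 m), for 0.02 s.
3. the plunger has sprung out into the next hole (value of joint deck between 0.4786 and 0.5686 rad and value of joint plunger below 0.002 m), for 0.2 s.
At the end, for the whole second after the job is handed in: The deck stands one hole on (0.524 rad, within 0.045), at rest, with the plunger out to within 2 mm; the cast stands upright on the deck within 25 mm of its centre; no bystander has moved 20 mm (all of step 3 and velocity of joint deck between -0.05 and 0.05 rad/s and horizontal distance between cast_mid and deck_centre below 0.025 m and z of cast_mid in the frame of deck_centre below 0.018 m and angle between cast_mid's own z axis and vertical below 0.1 rad and distance of each of jar_a, jar_b, dish, handpiece, rest, wax_knife, drop_bottle from where it was at the start of the episode below 0.02 m); the robot touches nothing.
It fails at once if the table is turned past the next hole (value of joint deck above 0.6436 rad).
It fails at once if the table is turned the wrong way (value of joint deck below -0.12 rad).
It fails at once if the cast is touched by the robot (contact force between any of the arm, the fingers and cast above 0.5 N).
It fails at once if the cast is lifted off the deck or tipped (z of cast_mid in the frame of deck_centre above 0.022 m or angle between cast_mid's own z axis and vertical above 0.2 rad).
It fails at once if a bystander is pushed or lifted (distance of any of jar_a, jar_b, dish, handpiece, rest, wax_knife, drop_bottle from where it was at the start of the episode above 0.02 m).
It also fails if it takes over 35 s, if anything falls off the work surface, if the arm or the gripper's body presses on something with over 40 N, if the wrist force passes 120 N, or if a joint passes its speed limit or range.

ROBOT

A 6-joint arm with a two-finger parallel gripper is mounted at the origin on the work surface. World frame = base frame: x ahead of the robot, y to its left, z up, the work surface at z = 0. Lengths are in m, angles in rad, forces in N, time in s.
With the tool pointing down it reaches from about 0.375 to 0.9 m from the base axis. Payload 3.1 kg.
Tool frame: the origin (TCP) lies on the front face of the gripper's body, between the roots of the fingers; the fingertips stand 70 mm ahead of it and the grasp point (between the pads) lies 51 mm ahead of it; z points along the fingers, y is the line along which they close (so a half turn about z gives the same grasp; the last joint's range is limited). The gripper opens to 87 mm and grips with 3 to 60 N. Pads are 19 mm wide; open, the fingers measure 117 mm over their backs; the gripper's body (75 mm by 190 mm) begins 51 mm behind the grasp point.
Start: joints at [0.935, 0.527, 1.433, -0, 1.181, -0.178], TCP at [0.276, 0.561, 0.292] pointing down, gripper open.
Joint ranges: [-3.08, 3.08], [-0.75, 2.2], [0.22, 2.44], [-1.43, 4.57], [0, 2.65], [-2.85, 2.85]. Speed limits (rad/s): [2.79, 2.79, 3.14, 3.14, 3.14, 3.14].

INTERFACE

Orientations are given as a unit quaternion [x, y, z, w].
In Python, from rig import robot, cams, ticket gives the robot as it stands. The module is installed in compiled form; this text tells all that it offers.
- The arm moves only by the shell command python3 -m crank 'ROWS' [FORCE]. ROWS is JSON, a list of rows, each a list of 7 numbers: the shift along the tool's x, y, z in cm, then the turn, a rotation vector about the tool's x, y, z in rad, then the closure, from 0 (fully open) to 1 (shut). A call has 1 to 5 rows; each row shifts and turns the commanded pose from where the row before left it, along the tool's axes as they then stand; what a row does not reach is not made up. A row lasts 1/8 s, in which the tool goes at most 62.5 mm and 10.7 degrees, less where a joint would pass 70% of its speed; a pose out of reach is approached as far as the arm can. A call is refused whole if a number of a shift passes 6.25 or a number of a turn 0.188, either way. A call with a gripper value outside its range is refused whole. The fingers move at their own pace and stop on an object; FORCE is the grip in N (left out, the last holds). Time passes only in rows, so rows that do not move let the fingers close. It gives the time, the measured TCP pose, the force, the opening and the grip force at its end, in the units of the state.
- robot.get_obs(): the state, without advancing time (a new reading comes with each control period).
- cams.camera(name): name is "scene" or "top" or "wrist"; returns the picture (420x560x3 uint8, red, green, blue); there is no depth.
- cams.camera_info(name): a dict with "intrinsics" (3x3 intrinsics, pixels), "dist" ([k1, k2, p1, p2, k3] as OpenCV has them; the pictures are not rectified), "pose" (4x4, takes a point from camera to world coordinates). Camera axes: x right, y down, z forward; pixel columns grow to the right and rows downward; lengths in m; the calibration is good to about 2 mm. A picture is of the moment at which its call begins: read the wrist's pose just before it. camera_info takes no time and is no camera call; for the wrist camera it gives the pose at the moment of the call.
- ticket.hand_in(): hands the job in; it is judged then, once.
The state is a dict: "time": time; "q": joint angles; "joint_velocities": joint speeds; "joint_torque": joint torques, N m; "position": TCP position; "tool_rot": TCP orientation; "ft_force": force on the tool from outside, world axes, zero at the start; "moment": the same for the moment, N m; "grip_width": finger opening in m; "grip_force": force on a finger pad.
Only numpy, scipy, OpenCV 4.12 (cv2) and the standard library are available. Lean on these libraries where they do the work, as an engineer would, in place of code of your own. Each camera call takes 0.05 s, during which the arm holds its last target. There are 200 camera calls.

## Working session

There is one attempt and no reset: what is moved stays moved. The work goes in short steps, Python scripts to look and compute and a shell command to move; the robot and the scene stay as the last step left them, time stands still between calls to the robot, and variables do not carry over. Pictures are saved under pics/ and viewed, at most 10 in all, crops included, and the job is handed in when it is done.

```bash
mkdir -p pics; cat > h.py <<'E'
import numpy as np, cv2
from rig import robot, cams, ticket
def snap(n,f):
    im=cams.camera(n); cv2.imwrite('pics/'+f,im[:,:,::-1]); return im
def ray(n,uv):
    i=cams.camera_info(n); K=np.array(i['intrinsics'],float); d=np.array(i['dist'],float); T=np.array(i['pose'])
    p=cv2.undistortPoints(np.array([[uv]],float),K,d)[0,0]
    return T[:3,3],T[:3,:3]@np.array([p[0],p[1],1])
def onz(n,uv,z):
    o,d=ray(n,uv); return o+d*(z-o[2])/d[2]
def proj(n,P):
    i=cams.camera_info(n); T=np.linalg.inv(np.array(i['pose']))
    r=cv2.Rodrigues(T[:3,:3])[0]
    return cv2.projectPoints(np.array(P,float).reshape(-1,3),r,T[:3,3],np.array(i['intrinsics'],float),np.array(i['dist'],float))[0][:,0]
E
python3 - <<'E'
from h import *
a=snap('top','top0.png'); b=snap('scene','scene0.png')
o=robot.get_obs(); print(o['time'],o['position'],o['tool_rot'],o['grip_width'])
for n in('top','scene'): print(np.round(cams.camera_info(n)['pose'],3).tolist())
E
```

```text
0.1 [0.27533317 0.56052623 0.2913975 ] [ 2.26423902e-01  9.74028405e-01 -8.60989371e-04 -3.75426229e-04] 0.08710128247581687
[[-0.003, -0.995, 0.101, 0.41], [-1.0, 0.002, -0.013, -0.023], [0.013, -0.101, -0.995, 1.187], [0.0, 0.0, 0.0, 1.0]]
[[-0.777, 0.32, -0.543, 1.101], [0.63, 0.397, -0.668, 0.687], [0.002, -0.86, -0.509, 0.632], [0.0, 0.0, 0.0, 1.0]]
```

View pics/top0.png

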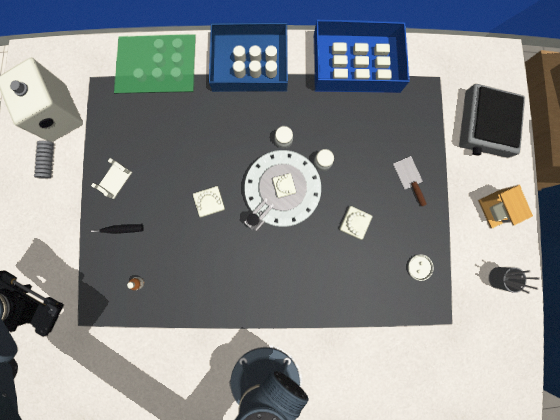

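View pics/scene0.png

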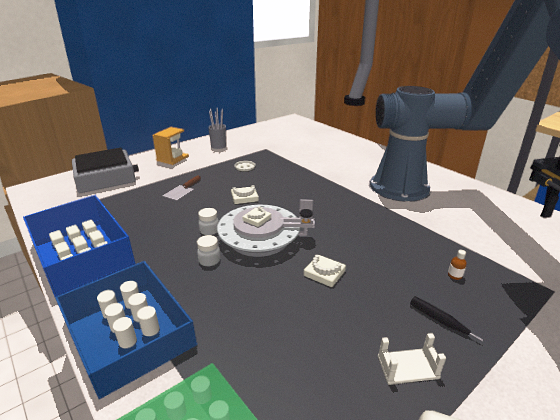

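The top view shows the turntable at about (283,187). Its forked arm points lower-left, with the black button near (252,217). Candidates for the cast are (209,201), (284,185) and (356,222). The smallest is the one at (284,185) on the deck. Candidates for the button are the black disc at (252,217) and the black plate holes; next I'll check the choice in a close crop.

```bash
python3 - <<'E'
from h import *
a=cv2.imread('pics/top0.png'); b=cv2.imread('pics/scene0.png')
A=cv2.resize(a[145:235,235:345],None,fx=6,fy=6,interpolation=cv2.INTER_CUBIC)[:,:400]
B=cv2.resize(b[185:260,200:330],None,fx=3,fy=3,interpolation=cv2.INTER_CUBIC)
c=np.zeros((540,800,3),np.uint8); c[:540,:400]=A[:540]; c[:225,400:790]=B; cv2.imwrite('pics/crop.png',c)
# plate outline: bright pixels around, within the mat
g=cv2.cvtColor(a,cv2.COLOR_BGR2GRAY)
m=(g>110).astype(np.uint8); n,l,s,ce=cv2.connectedComponentsWithStats(m)
k=l[160,265] or l[218,290]; print(k,s[k])
ct=max(cv2.findContours((l==k).astype(np.uint8),0,1)[0],key=cv2.contourArea)[:,0]
P=np.array([onz('top',p,.046)[:2] for p in ct])
c0=P.mean(0)
A_=np.c_[2*P,np.ones(len(P))]
w=np.ones(len(P),bool)
for _ in range(8):
    x=np.linalg.lstsq(A_[w],(P**2).sum(1)[w],rcond=None)[0]; r=np.sqrt(x[2]+x[0]**2+x[1]**2)
    d=abs(np.hypot(*(P-x[:2]).T)-r); w=d<max(.004,np.median(d))
print('axis',x[:2],r,w.sum())
E
```

```text
16 [ 244  150   78   81 4631]
axis [ 0.58124405 -0.05362565] 0.11436394968380845 219
```

View pics/crop.png

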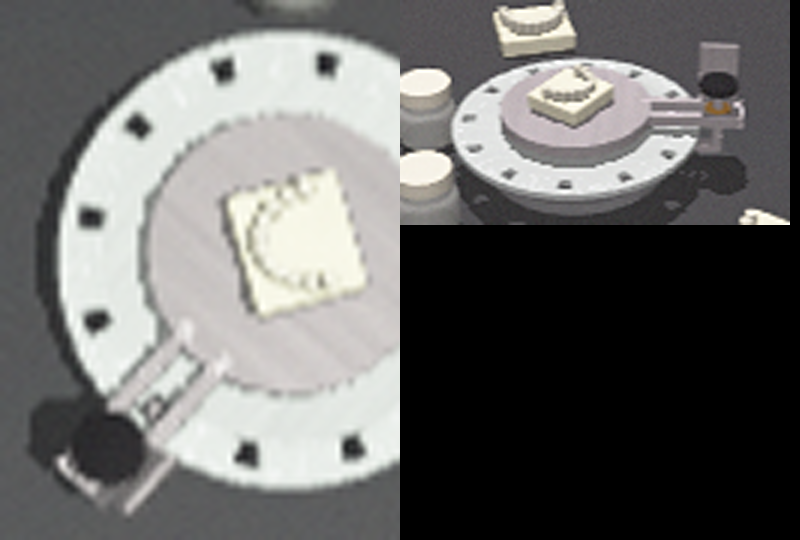

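The crop confirms it. The black button is at top pixel (253,219.5), the push plate is on its lower-right (anticlockwise) side, and the small cast is on the deck.

```bash
cat >> h.py <<'E'
from scipy.spatial.transform import Rotation as R
def rel(P,rad_deg):
    """tool-frame shift (cm) of TCP to P; turn about tool z to bring tool x to angle"""
    o=robot.get_obs(); r=R.from_quat(o['tool_rot']); M=r.as_matrix()
    yaw=np.degrees(np.arctan2(M[1,0],M[0,0]))
    d=(rad_deg-yaw+180)%360-180
    print('t',round(o['time'],2),'pos',np.round(o['position'],4),'F',np.round(o['ft_force'],1),'yaw',round(yaw,2),'shift cm',np.round(M.T@(np.array(P)-o['position'])*100,2),'turn z rad',round(-np.radians(d),3),'tilt',np.round(M[:2,2],4))
E
python3 - <<'E'
from h import *
a=cv2.imread('pics/top0.png'); hsv=a.max(2)
m=np.zeros_like(hsv); m[212:228,244:262]=(hsv[212:228,244:262]<45)
n,l,s,ce=cv2.connectedComponentsWithStats(m); k=l[219,253]; print(s[k],ce[k])
b=cv2.imread('pics/scene0.png'); ax=np.array([.5812,-.0536])
B=onz('top',ce[k],.092); B2=onz('top',(253,219.5),.092); B3=onz('scene',(200+(718-400)/3,185+83/3),.092)
for q in (B,B2,B3):
    d=q[:2]-ax; print(q,np.hypot(*d),np.degrees(np.arctan2(d[1],d[0])))
# hole directions
for u,v in((222,70),(327,65),(138,125),(91,217),(96,320),(247,453),(352,447)):
    d=onz('top',(235+u/6-.4,145+v/6-.4),.046)[:2]-ax; print(np.hypot(*d),np.degrees(np.arctan2(d[1],d[0]))%30)
rel([B[0],B[1],.2],130)
E
```

```text
[     0      0    560    420 235180] [279.50252572 209.49934943]
[ 0.51121897 -0.04337812  0.092     ] 0.07072362230773041 171.68977480128783
[0.48293656 0.03172898 0.092     ] 0.13014122403273104 139.0299467905165
[0.48687532 0.03811887 0.092     ] 0.13156556023322624 135.80245614738965
0.10030867933811008 18.914519697221333
0.09951106342925087 18.347280850304166
0.10009852660054654 18.068336565383056
0.0997832375131182 18.191155478217652
0.09992287337772007 18.147357335073806
0.09923581480066478 18.07733235333521
0.0992812646301604 18.29719395593571
t 0.1 pos [0.2753 0.5605 0.2914] F [-0.1  0.1 -0.1] yaw 153.83 shift cm [-47.81 -43.78   9.2 ] turn z rad 0.416 tilt [-0.0011 -0.0015]
```

```bash

python3 -m crank '[[-3.5,-3.2,0,0,0,0,1],[-3.5,-3.2,0,0,0,0,1],[-3.5,-3.2,0,0,0,0,1],[-3.5,-3.2,0,0,0,0,1],[-3.5,-3.2,0,0,0,0,1]]' 30
python3 -m crank '[[-3.5,-3.2,0,0,0,0,1],[-3.5,-3.2,0,0,0,0,1],[-3.5,-3.2,0,0,0,0,1],[-3.5,-3.2,0,0,0,0,1],[-3.5,-3.2,0,0,0,0,1]]'
python3 -m crank '[[-3.5,-3.2,0,0,0,0,1],[-3.3,-3.5,0,0,0,0,1],[0,0,1,0,0,0.135,1],[0,0,1,0,0,0.135,1],[0,0,0,0,0,0,1]]'
python3 - <<'E'
from h import *
rel([.480,.028,.212],138.3)
w=snap('wrist','w1.png'); snap('top','top1.png')
E
```

```text
time: 0.72
position: [0.3623, 0.3386, 0.292]
tool_rot: [0.226, 0.974, -0.0, -0.0]
ft_force: [0.2, -0.2, -0.0]
grip_width: 0.0451
grip_force: 0.0
time: 1.35
position: [0.4488, 0.1179, 0.2921]
tool_rot: [0.226, 0.974, 0.0, -0.0]
ft_force: [0.4, 0.5, -0.2]
grip_width: 0.0016
grip_force: 0.0
time: 1.98
position: [0.4794, 0.0291, 0.2714]
tool_rot: [0.355, 0.935, -0.0, -0.001]
ft_force: [0.1, 0.4, 0.0]
grip_width: 0.0001
grip_force: 0.0
t 1.98 pos [0.4794 0.0291 0.2714] F [0.1 0.4 0. ] yaw 138.42 shift cm [-0.13 -0.04  5.94] turn z rad 0.002 tilt [-0.0026  0.0004]
```

View pics/w1.png

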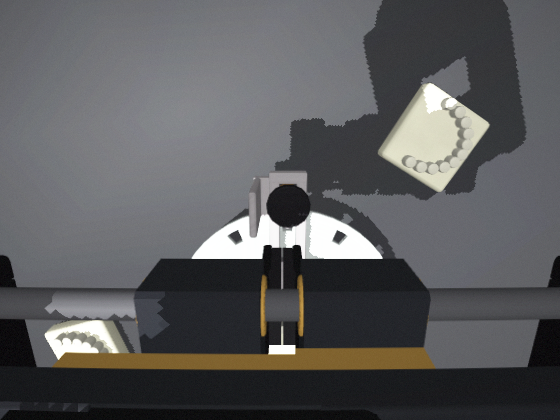

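The wrist view shows the black button at (288,206) and the push plate at about (254,205) to its left, with the arm beneath.

```bash
python3 - <<'E'
from h import *
w=cv2.imread('pics/w1.png'); v=w.max(2)
m=np.zeros_like(v); m[180:234,262:314]=v[180:234,262:314]<45
m=cv2.morphologyEx(m,cv2.MORPH_OPEN,np.ones((9,9),np.uint8))
c=max(cv2.findContours(m,0,1)[0],key=cv2.contourArea); (x,y),r=cv2.minEnclosingCircle(c); print(x,y,r)
B=onz('wrist',(x,y),.092); ax=np.array([.5812,-.0536]); d=B[:2]-ax
print(B,np.hypot(*d),np.degrees(np.arctan2(d[1],d[0])), np.hypot(*(onz('wrist',(x+r,y),.092)-B)[:2]))
t=np.array([-.6652,-.7466]); P=onz('wrist',(260,205),.115); print('face', (P-B)[:2]@t)
rel([*(B[:2]+.006*t),.168],138.3)
E
```

```text
288.02984619140625 205.0746307373047 21.54091453552246
[0.48265163 0.03381209 0.092     ] 0.13172948017246858 138.4270760127104 0.017422841584591387
face 0.02121271717076484
t 2.08 pos [0.48   0.0293 0.2723] F [ 0.2 -0.4 -1.3] yaw 138.49 shift cm [ 0.1  -0.09 10.43] turn z rad 0.003 tilt [-0.0004  0.    ]
```

```bash

python3 -m crank '[[0,0.2,3,0,0,0,1],[0,0,3,0,0,0,1],[0,0,3,0,0,0,1],[0,0,1.2,0,0,0,1],[0,0,0,0,0,0,1]]'
python3 -m crank '[[0,0,0.4,0,0,0,1],[0,0,0.4,0,0,0,1],[0,0,0.3,0,0,0,1],[0,0,0,0,0,0,1]]'
python3 -c "
from h import *
rel([.48,.029,.150],138.3)"
```

```text
time: 2.7
position: [0.4814, 0.0309, 0.1701]
tool_rot: [0.355, 0.935, -0.0, -0.0]
ft_force: [-0.7, -0.3, -0.1]
grip_width: 0.0005
grip_force: 0.0
time: 3.2
position: [0.4819, 0.0307, 0.1597]
tool_rot: [0.355, 0.935, 0.0, 0.001]
ft_force: [-0.6, 0.4, 4.5]
grip_width: 0.0003
grip_force: 2.1
t 3.2 pos [0.4819 0.0307 0.1597] F [-0.6  0.4  4.5] yaw 138.36 shift cm [ 0.03 -0.25  0.97] turn z rad 0.001 tilt [ 0.0014 -0.0001]
```

```bash

python3 -m crank '[[0,0,0.4,0,0,0,1],[0,0,0.4,0,0,0,1],[0,0,0.25,0,0,0,1],[0,0,0,0,0,0,1]]'
python3 -c "
from h import *
rel([.48,.029,.150],138.3)"
```

```text
time: 3.7
position: [0.4819, 0.0307, 0.1493]
tool_rot: [0.355, 0.935, 0.0, 0.001]
ft_force: [-0.2, -0.6, 7.0]
grip_width: 0.0002
grip_force: 3.4
t 3.7 pos [0.4819 0.0307 0.1493] F [-0.2 -0.6  7. ] yaw 138.36 shift cm [ 0.03 -0.25 -0.07] turn z rad 0.001 tilt [ 0.0014 -0.0002]
```

```bash

python3 -m crank '[[0,-0.5,0,0,0,0,1],[-0.02,-0.65,0,0,0,-0.05,1],[-0.02,-0.65,0,0,0,-0.05,1],[-0.02,-0.65,0,0,0,-0.05,1],[-0.02,-0.65,0,0,0,-0.05,1]]'
python3 -c "
from h import *
rel([.48,.029,.150],138.3)
p=np.array(robot.get_obs()['position'][:2])-[.5812,-.0536]; print(np.hypot(*p),np.degrees(np.arctan2(p[1],p[0])))
snap('wrist','w2.png')"
```

```text
time: 4.32
position: [0.4646, 0.0054, 0.1497]
tool_rot: [0.26, 0.966, 0.0, 0.002]
ft_force: [1.7, 1.6, 6.8]
grip_width: 0.0004
grip_force: 3.3
t 4.33 pos [0.4646 0.0054 0.1497] F [1.7 1.6 6.8] yaw 149.9 shift cm [-0.15  2.81 -0.03] turn z rad 0.202 tilt [ 0.0048 -0.0008]
0.13069042723740282 153.1462060499784
```

View pics/w2.png

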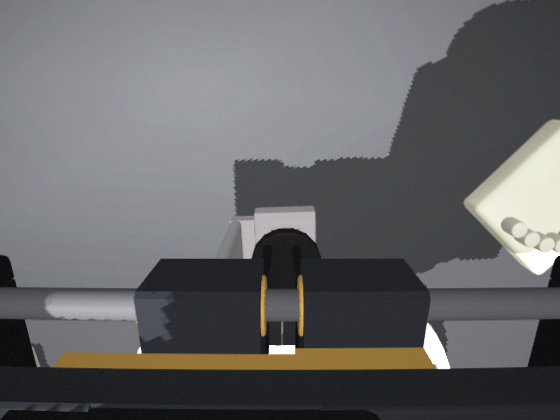

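```bash

python3 -m crank '[[-0.02,-0.65,0,0,0,-0.05,1],[0,0,-0.9,0,0,0,1],[0,0,-0.9,0,0,0,1],[0,0,0,0,0,0,1]]'
python3 -m crank '[[-0.02,-0.65,0,0,0,-0.05,1],[-0.02,-0.65,0,0,0,-0.05,1],[-0.02,-0.65,0,0,0,-0.05,1],[0,0,0,0,0,0,1]]'
python3 -c "
from h import *
rel([.48,.029,.150],138.3)
p=np.array(robot.get_obs()['position'][:2])-[.5812,-.0536]; print(np.hypot(*p),np.degrees(np.arctan2(p[1],p[0])))
snap('wrist','w3.png')"
```

```text
time: 4.88
position: [0.4598, 0.0003, 0.1673]
tool_rot: [0.236, 0.972, 0.0, 0.0]
ft_force: [0.2, 0.8, -0.1]
grip_width: 0.0004
grip_force: 0.0
time: 5.38
position: [0.452, -0.0178, 0.1665]
tool_rot: [0.163, 0.987, -0.0, -0.0]
ft_force: [-0.4, -0.3, 0.3]
grip_width: 0.0002
grip_force: 0.0
t 5.38 pos [ 0.452  -0.0178  0.1665] F [-0.4 -0.3  0.3] yaw 161.22 shift cm [-1.14  5.34  1.65] turn z rad 0.4 tilt [-0.001   0.0001]
0.1340420886440239 164.53131077389898
```

View pics/w3.png

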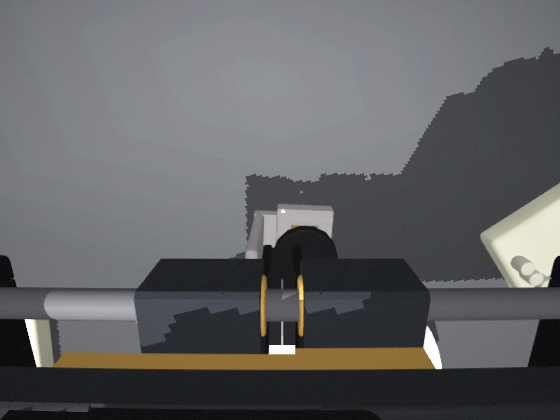

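Both wrist pictures show the arm turning with the tool. Now, with the fingertips above the button, its disc is at about (304,255) and the plate at about (258,235) on the left.

```bash

python3 -m crank '[[-0.1,-0.4,0,0,0,-0.03,1],[-0.1,-0.4,0,0,0,-0.03,1],[-0.05,-0.3,0,0,0,-0.023,1],[0,0,0,0,0,0,1]]'
python3 -c "
from h import *
rel([.48,.029,.150],168.3)
p=np.array(robot.get_obs()['position'][:2])-[.5812,-.0536]; print(np.hypot(*p),np.degrees(np.arctan2(p[1],p[0])))"
```

```text
time: 5.92
position: [0.4517, -0.0293, 0.1667]
tool_rot: [0.122, 0.993, -0.0, 0.0]
ft_force: [0.4, -0.5, -0.4]
grip_width: 0.0002
grip_force: 0.0
t 5.92 pos [ 0.4517 -0.0293  0.1667] F [ 0.4 -0.5 -0.4] yaw 166.03 shift cm [-1.34  6.34  1.67] turn z rad -0.04 tilt [ 0.0005 -0.0006]
0.1317506014974663 169.36877733376704
```

```bash

for i in 1 2; do python3 -m crank '[[0,-0.15,0,0,0,-0.012,1],[0,-0.15,0,0,0,-0.012,1],[0,0,0,0,0,0,1]]'; done
python3 -c "
from h import *
rel([.48,.029,.150],168.3)
p=np.array(robot.get_obs()['position'][:2])-[.5812,-.0536]; print(np.hypot(*p),np.degrees(np.arctan2(p[1],p[0])))
snap('wrist','w4.png')"
```

```text
time: 6.3
position: [0.451, -0.0323, 0.1668]
tool_rot: [0.109, 0.994, -0.0, 0.0]
ft_force: [0.3, -0.1, 0.6]
grip_width: 0.0007
grip_force: 0.0
time: 6.68
position: [0.45, -0.0352, 0.1668]
tool_rot: [0.098, 0.995, -0.0, -0.0]
ft_force: [0.5, -0.3, 0.3]
grip_width: 0.0001
grip_force: 0.0
t 6.67 pos [ 0.45   -0.0352  0.1668] F [ 0.5 -0.3  0.3] yaw 168.79 shift cm [-1.69  6.88  1.67] turn z rad 0.009 tilt [-0.0003 -0.0002]
0.13246783775916407 172.0155938686538
```

View pics/w4.png

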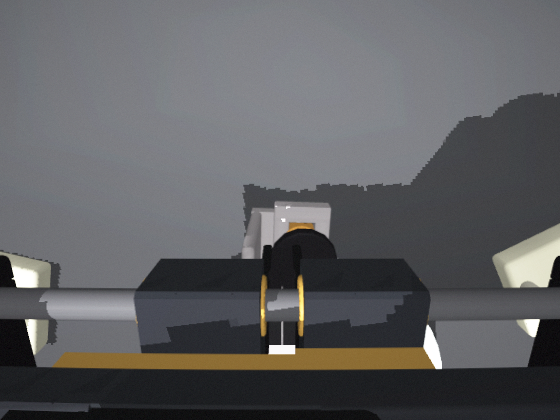

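```bash

for i in 1 2; do python3 -m crank '[[0,-0.12,0,0,0,0,1],[0,0,0,0,0,0,1]]'; done
python3 -c "
from h import *
p=np.array(robot.get_obs()['position'][:2])-[.5812,-.0536]; print(np.hypot(*p),np.degrees(np.arctan2(p[1],p[0])))
a=snap('wrist','w5.png');snap('top','top5.png')
b=cv2.imread('pics/w4.png')[:,:,::-1]
for im in(b,a):
  c=im[210:258,240:340].astype(int); y,x=np.where(c.max(2)<45); print('button',x.min()+240,x.max()+240,y.min()+210); y,x=np.where((c[:,:,0]-c[:,:,2]>60)); print('orange',len(x))"
```

```text
time: 6.98
position: [0.4498, -0.0362, 0.1667]
tool_rot: [0.098, 0.995, -0.0, -0.0]
ft_force: [-0.2, -0.6, 0.3]
grip_width: 0.0006
grip_force: 0.0
time: 7.22
position: [0.4497, -0.0374, 0.1667]
tool_rot: [0.098, 0.995, -0.0, -0.0]
ft_force: [-0.4, -0.2, 0.4]
grip_width: 0.0006
grip_force: 0.0
0.13252630437449905 172.95831305339323
button 263 336 229
orange 159
button 262 339 229
orange 151
```

```bash
cat > m.py <<'E'
from h import *
import sys
from scipy.optimize import least_squares
def fit(f):
    v=cv2.imread('pics/'+f).max(2); pts=[]
    for x in range(306,334):
        col=np.where(v[215:256,x]<45)[0]
        if len(col): pts.append((x,215+col[0]))
    for z in(.082,.087,.092):
        P=np.array([onz('wrist',p,z)[:2] for p in pts])
        s=least_squares(lambda c:np.hypot(*(P-c[:2]).T)-.018,P.mean(0)+[.01,0],loss='soft_l1',f_scale=.001)
        d=s.x-[.5812,-.0536]; print(f,z,np.hypot(*d).round(4),'deck deg',np.degrees(np.arctan2(d[1],d[0]))-138.35,'cost',s.cost*1e6)
if __name__=='__main__': fit(sys.argv[1])
E
python3 m.py w5.png
```

```text
w5.png 0.082 0.1288 deck deg 28.39748834996277 cost 0.4326418648462917
w5.png 0.087 0.1306 deck deg 28.68957907501573 cost 0.41055253140175707
w5.png 0.092 0.1324 deck deg 28.973629832219984 cost 0.39692560474884914
```

```bash
python3 -c "
import cv2,numpy as np
a=cv2.imread('pics/w5.png')[190:270,230:350]; b=cv2.imread('pics/top5.png')[145:235,235:345]
c=np.zeros((560,800,3),np.uint8); c[:266,:400]=cv2.resize(a,(400,266)); c[:327,400:]=cv2.resize(b,(400,327),interpolation=2); cv2.imwrite('pics/c5.png',c)"
```

```text
(no output)
```

View pics/c5.png

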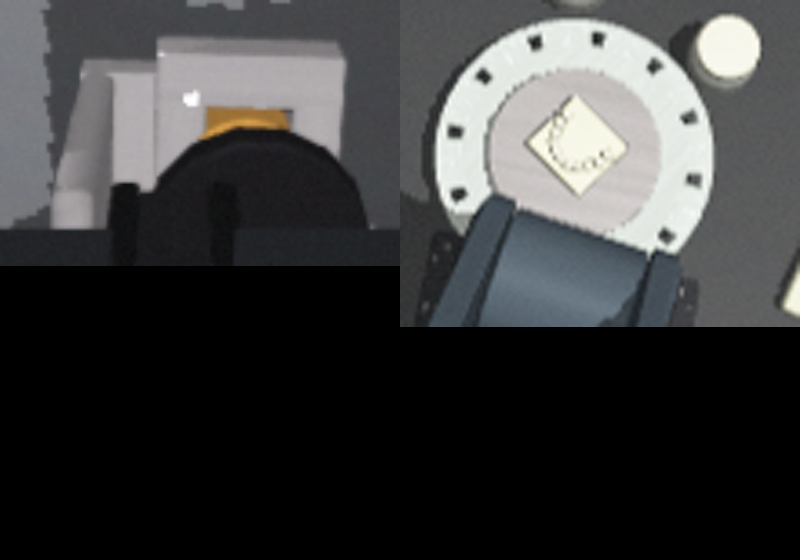

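The crop shows the plate close to the fingers on the left, with the orange boss now visible above the button's rim. The deck is at about 28.5–29°. I'll keep pushing gently until the lock pushes back.

```bash

for i in 1 2; do python3 -m crank '[[0,-0.12,0,0,0,0,1],[0,0,0,0,0,0,1]]' | grep -E 'pos|ft_'; done
python3 -c "
from h import *
p=np.array(robot.get_obs()['position'][:2])-[.5812,-.0536]; print(np.hypot(*p),np.degrees(np.arctan2(p[1],p[0])))
snap('wrist','w6.png')"; python3 m.py w6.png
```

```text
position: [0.4495, -0.0385, 0.1668]
ft_force: [-0.2, -0.2, -0.5]
position: [0.4493, -0.0397, 0.1668]
ft_force: [0.2, 0.3, 0.6]
0.13264947788246662 173.971699933743
w6.png 0.082 0.1288 deck deg 28.662420232853634 cost 0.39132925439173344
w6.png 0.087 0.1306 deck deg 28.9470254965768 cost 0.4098899179802224
w6.png 0.092 0.1323 deck deg 29.22380502428726 cost 0.4310236575423052
```

```bash

for i in 1 2 3; do python3 -m crank '[[0,-0.12,0,0,0,0,1],[0,0,0,0,0,0,1]]' | grep -E 'pos|ft_'; done
python3 -c "
from h import *
p=np.array(robot.get_obs()['position'][:2])-[.5812,-.0536]; print(np.hypot(*p),np.degrees(np.arctan2(p[1],p[0])))
snap('wrist','w7.png')"; python3 m.py w7.png
```

```text
position: [0.4491, -0.0409, 0.1668]
ft_force: [1.0, 0.6, -0.5]
position: [0.4488, -0.0421, 0.1668]
ft_force: [0.9, -0.3, 0.2]
position: [0.4484, -0.0433, 0.1667]
ft_force: [-0.2, 0.4, -0.1]
0.13317503234817155 175.56015370219072
w7.png 0.082 0.129 deck deg 30.212044236349243 cost 0.51533566793625
w7.png 0.087 0.1308 deck deg 30.472906819321736 cost 0.4950049242449474
w7.png 0.092 0.1326 deck deg 30.726642133876823 cost 0.48056709971981504
```

```bash

for i in 1 2; do python3 -m crank '[[0,-0.12,0,0,0,0,1],[0,0,0,0,0,0,1]]' | grep -E 'pos|ft_'; done
python3 -c "
from h import *
p=np.array(robot.get_obs()['position'][:2])-[.5812,-.0536]; print(np.hypot(*p),np.degrees(np.arctan2(p[1],p[0])))
snap('wrist','w8.png')"; python3 m.py w8.png
```

```text
position: [0.4482, -0.0444, 0.1667]
ft_force: [0.5, 0.4, -0.4]
position: [0.4482, -0.0455, 0.1667]
ft_force: [1.4, 2.6, -0.1]
0.13328583594571175 176.52574189609848
w8.png 0.082 0.1288 deck deg 31.197663646614217 cost 0.9634817014176221
w8.png 0.087 0.1306 deck deg 31.44644797091405 cost 0.9686586753376524
w8.png 0.092 0.1324 deck deg 31.688329030446596 cost 0.9750903526487037
```

The force rises at about 31.5°, so the pin is locked in the hole at the end of its play. I'll back off, come clear and check.

```bash

python3 -m crank '[[0,0.4,0,0,0,0,1],[0,0.4,-0.3,0,0,0,1],[0,0,-3,0,0,0,1],[0,0,-4,0,0,0,1],[0,0,-4,0,0,0,1]]' | grep -E 'pos|ft_'
python3 -m crank '[[4,0,0,0,0,0,1],[-6,0,0,0,0,0,1],[-6,0,0,0,0,0,1],[0,0,0,0,0,0,1]]' | grep -E 'pos|ft_'
python3 - <<'E'
from h import *
a=snap('wrist','w9.png'); b=snap('top','top9.png'); s=snap('scene','scene9.png')
c=np.zeros((560,800,3),np.uint8); c[:300,:400]=cv2.resize(a,(400,300)); c[:260,400:]=cv2.resize(b[145:235,225:345],(400,260)); c[300:531,:400]=cv2.resize(s[185:260,200:330],(400,231)); c[300:,400:747]=cv2.resize(s,(347,260)); cv2.imwrite('pics/c9.png',c[:,:,::-1])
ax=np.array([.5812,-.0536])
for d in(30,31.4):
  t=np.radians(138.35+d); q=ax+.13*np.array([np.cos(t),np.sin(t)])
  for z in(.082,.092): print(d,z,proj('wrist',[*q,z]),proj('scene',[*q,z]))
E
```

```text
position: [0.4491, -0.0374, 0.2809]
ft_force: [0.0, -0.2, -0.8]
position: [0.5322, -0.0545, 0.2801]
ft_force: [-0.2, 0.4, 0.5]
30 0.082 [[294.20615314 108.44379116]] [[299.02765509 202.64305092]]
30 0.092 [[294.65818858 108.51909535]] [[299.11704165 199.58875661]]
31.4 0.082 [[290.22516377 108.45726004]] [[298.46607502 202.15607895]]
31.4 0.092 [[290.53600335 108.53295744]] [[298.55266999 199.10620044]]
```

View pics/c9.png

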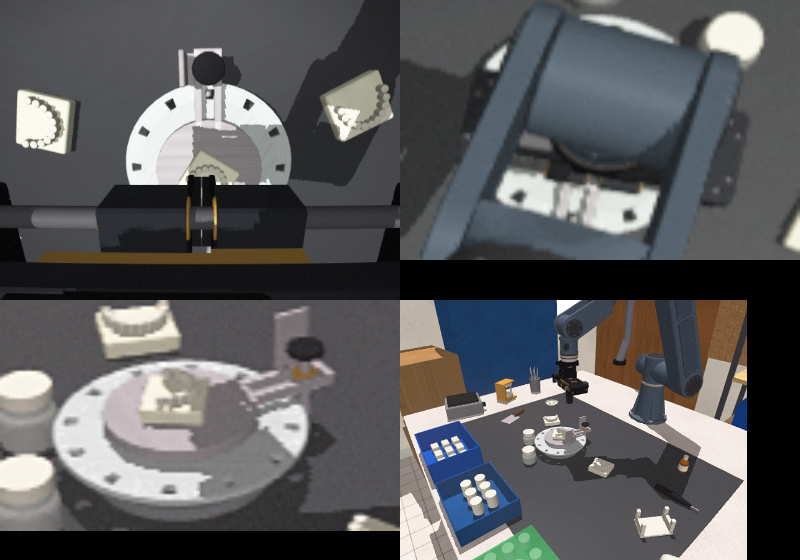

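The views show the button at scene pixel (299,199.6), matching the 92 mm (out) height. Its wrist column is about 291, which puts the deck at about 31°, locked one hole on. The cast is still in place on the deck, and the arm is clear.

```bash
python3 -c "
from h import *
print(ticket.hand_in())"
```

```text
the job is handed in; nothing more can be done
None
```

I turned the table one hole anticlockwise, to about 31° by camera; the plunger sprung back out, the cast stayed in place, and I handed the job in with the arm clear. The hand-in returned no verdict.

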